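# Lock the test plug into the leak tester's push-fit coupling and tug it

## Task

Take the test plug (the thicker of the two round steel parts standing in the stand) and push it down into the push-fit coupling of the leak tester until you feel it click and lock, pressing no harder than it needs (30 N would damage it). Then pull it up gently until the coupling's grey collar draws up a few millimetres, which proves that it holds, and let go, leaving the plug locked in. Leave everything else where it stands.

Things in the scene. Friction and masses are not known exactly. Their poses are not given: they have to be found in the camera images.
- plug_grip (a point): The test plug, 104 mm long, upright in either hole of the stand, tip down; the thicker, taller of the two round parts there. This point is on its axis, 70 mm above the tip, 34 mm below the top: hold it here, so that the fingertips stay clear of the coupling. z: along the plug, away from the tip. In the stand the tip is 25 mm below the stand's top.
- plug: The same plug; origin at the centre of its tip. Upper 60 mm: dark steel grip body, 20 mm across, with fine bright rings. Below: bright spigot 16 mm across, 44 mm long, with a groove (10 mm across, 8 mm high) that begins 8 mm above the tip; the last 6 mm taper to 9 mm across. 0.08 to 0.17 kg.
- plain_tube_centre (a point): A plain bright steel tube, 16 mm across, 82 mm long, no grip body, no groove, in the stand's other hole. Not part of the job. The point is its centre.
- stand: Fixed mid-grey plastic block 60 x 160 x 40 mm with two blind holes (about 18.5 mm wide, 25 mm deep) 45 mm either side of its centre along its y. Origin: centre of its underside.
- socket_mouth (a point): Centre of the push-fit coupling's mouth, level with the top of its grey collar, 80 mm above the bench. z up, the bore runs straight down: a funnel 27 mm wide at the top, narrowing to the 18 mm bore 6 mm down. The plug locks with its tip somewhere between 17 and 35 mm below the mouth: the insert inside sits at a depth that cannot be seen and differs each time.
- tester: Fixed leak tester: foot plate 100 x 150 x 6 mm; dark steel block 70 x 130 mm, top at 50 mm; from its centre rises the brass coupling, 37 mm across, to 80 mm, grey collar (31 mm) on top; a dial gauge 38 mm across, centred 50 mm to +y and 14 mm to +x of the coupling's axis, reaches 97 mm. Origin: under the coupling's axis, on the bench; x away from the robot at yaw 0.
- poppet (a joint): How far (m) the hidden valve poppet in the coupling is pressed down: 0 shut, about 0.007 under a locked plug, at most 0.013. Feel going down: four spring jaws resist (9 to 14 N at the worst), the force falls to 3 to 5 N and they snap into the groove 2 to 3 mm past the worst; 1.5 mm deeper a rubber seal (9 N per mm, 4 mm of give, then solid) stops the plug. An unlocked plug is pushed back up by the poppet's spring.
- collar (a joint): How far (m) the coupling's grey collar has drawn up: 0 at rest, at most 0.007. It rises only when a locked plug is pulled: from about 4 N beyond the plug's weight, 1 mm for each further 1.5 N, stopping at 7 mm; it springs back when the pull ends. More than 30 N on the coupling damages it; it feels up to 6 N more than the wrist.
- bearing: dark steel ball bearing lying flat, 52 mm across, 15 mm high; a bystander. Origin: centre of its underside.
- spring_1: dark valve spring standing, 31 mm across, 45 mm high; a bystander. Origin: centre of its underside.
- bolt_m12: dark hex bolt standing on its head, 23 mm across, 68 mm high; a bystander. Origin: centre of its underside.
- nut_1: bronze hex nut lying flat, 24 mm across flats, 12 mm high; a bystander. Origin: centre of its underside.
- small_gear: dark spur gear lying flat, 60 mm across, 16 mm high; a bystander. Origin: centre of its underside.
- piston_pin: bright steel piston pin standing, 26 mm across, 60 mm high; a bystander. Origin: centre of its underside.
Mind the look-alikes: they are no part of the job. What is shaped like the plug but green is not meant.

How it is judged:
By the outcome, as a careful person would: the job done as asked, in the order asked, and still so for the second after the job is handed in, with the robot touching nothing.
It also fails if it takes over 54 s, if anything falls off the work surface, if the arm or the gripper's body presses on something with over 40 N, if the wrist force passes 120 N, or if a joint passes its speed limit or range.

## Robot

A 7-joint arm with a two-finger parallel gripper is mounted at the origin on a cart in front of the work surface, level with it; the furniture and walls round the work are solid. World frame = base frame: x ahead of the robot, y to its left, z up, the work surface at z = 0. Lengths are in mm, angles in rad, forces in N, time in s.
With the tool pointing down it reaches from about 400 to 850 mm from the base axis. Payload 4.5 kg.
Tool frame: the origin (TCP) lies midway between the tips of the shut fingers; the grasp point (between the pads) lies ctrl.pinch_z behind it (ctrl.pinch_z is the distance from the TCP to the grasp point, in mm); y points along the fingers, x is the direction in which the jaws open and shut, and the axes are right-handed (so a half turn about y gives the same grasp; the last joint's range is limited). The gripper opens to 85 mm and grips with 20 to 120 N. Pads are 22 mm wide; open, the fingers measure 114 mm over their backs; the gripper's body (76 mm by 85 mm) begins 54 mm behind the grasp point. The pads swing forward as they close: fully open they stand 13 mm farther back than shut.
Start: joints at [-1.145, 0.689, -0.195, 1.565, 0.157, 0.902, -0.215], TCP at [238.641, 577.672, 231.317] pointing down, gripper open.
Joint ranges: [-3.01, 3.01], [-0.46, 2.08], [-1.47, 1.51], [0.13, 2.56], [-1, 4.14], [0.04, 2.09], [-2.66, 2.66]. Speed limits (rad/s): [2.57, 2.57, 3.14, 3.14, 3.14, 3.14, 3.14].

## Interface

Orientations are given as a unit quaternion [x, y, z, w].
In Python, from station import ctrl, optics, job gives the robot as it stands. Calls block until the motion is done:
- ctrl.goto(position, orientation): joint-space move of the TCP to a pose.
- ctrl.movel(position, rotation=None, vel=150): straight line of the TCP; rotation=None keeps the orientation; vel is the mean speed in mm/s.
- ctrl.set_joints(angles): joint-space move.
- ctrl.move_gripper(opening): finger opening in mm; the grip force is fixed at half the most; returns when the fingers have stopped.
- ctrl.dwell(seconds).
- ctrl.ik(position, orientation): joint angles nearest the present ones, or None.
- optics.capture(name): name is "scene" or "top"; returns (picture, depth): 384x512x3 uint8, red, green, blue; 384x512 float32, mm along the optical axis (not along the pixel's ray), 0 where there is no reading.
- optics.camera_params(name): a dict with "mtx" (3x3 intrinsics, pixels), "R" (3x3) and "t" (3): a world point X has camera coordinates R X + t. Camera axes: x right, y down, z forward; pixel columns grow to the right and rows downward; lengths in mm; the calibration is good to about 2 mm. A picture is of the moment at which its call begins. camera_params takes no time and is no camera call.
A pose or a line that the arm cannot do raises ctrl.PlanningError and nothing moves.
- job.hand_in(): hands the job in, once; it reports no verdict.
Readings, each from a call of its own:
- ctrl.get_t(): time.
- ctrl.get_q(): joint angles.
- ctrl.get_qvel(): joint speeds.
- ctrl.get_tau(): joint torques, N m.
- ctrl.get_ee_pos(): TCP position.
- ctrl.get_orientation(): TCP orientation.
- ctrl.get_force(): force on the tool from outside, world axes, zero at the start.
- ctrl.get_torque(): the same for the moment, N m.
- ctrl.get_finger_gap(): finger opening in mm.
Only numpy, scipy, OpenCV 4.12 (cv2) and the standard library are available. Lean on these libraries where they do the work, as an engineer would, in place of code of your own. Each camera call takes 0.05 s, during which the arm holds its last target.

## Working session

There is one attempt and no reset: what is moved stays moved. The work goes in short steps, each a Python script; the robot and the scene stay as the last script left them, time stands still between calls to the robot, and variables do not carry over. Pictures are saved under pics/ and viewed, and the job is handed in when it is done.

```bash
mkdir -p pics; ls; python3 - <<'E'
from station import ctrl, optics, job
import cv2, numpy as np
for n in ("scene","top"):
    im,d=optics.capture(n); np.savez(f"{n}0.npz",im=im,d=d)
    cv2.imwrite(f"pics/{n}0.png",im[:,:,::-1])
    p=optics.camera_params(n); print(n,p)
print(ctrl.get_t(),ctrl.get_ee_pos(),ctrl.get_orientation(),ctrl.get_force(),ctrl.pinch_z)
E
```

```text
pics
scene {'mtx': array([[356.06091545,   0.        , 257.60499404],
       [  0.        , 356.06091545, 193.9353397 ],
       [  0.        ,   0.        ,   1.        ]]), 'R': array([[-0.73045681, -0.68254661, -0.02372692],
       [-0.32392025,  0.3768241 , -0.8678014 ],
       [ 0.60125578, -0.62620581, -0.49634441]]), 't': array([417.19392795, 218.90290551, 625.5063172 ])}
top {'mtx': array([[475.70831713,   0.        , 245.88487437],
       [  0.        , 475.70831713, 199.77221335],
       [  0.        ,   0.        ,   1.        ]]), 'R': array([[-0.00743568, -0.99959269,  0.02755278],
       [-0.98504687,  0.0025791 , -0.17226728],
       [ 0.17212605, -0.0284217 , -0.98466483]]), 't': array([ 22.75693318, 508.85442434, 912.85640161])}
0.1 [238.47320497 577.07129578 230.55401702] [ 0.58810612  0.39267689 -0.39361122 -0.58737233] [ 0.83250011 -0.68366589  0.52623476] 18.700000000000003
```

View pics/scene0.png

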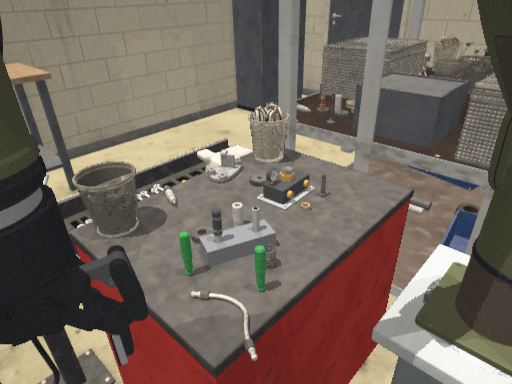

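View pics/top0.png

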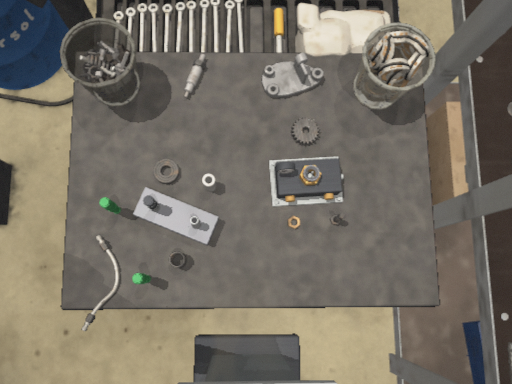

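```bash
python3 - <<'E'
import cv2, numpy as np
t=np.load("top0.npz");s=np.load("scene0.npz")
def crop(im,x0,y0,x1,y1,k,f):
    c=cv2.resize(im[y0:y1,x0:x1,::-1],None,fx=k,fy=k,interpolation=cv2.INTER_CUBIC)
    for x in range(x0,x1,10): cv2.putText(c,str(x),((x-x0)*k,10),0,.35,(0,255,255),1);cv2.line(c,((x-x0)*k,12),((x-x0)*k,18),(0,255,255),1)
    for y in range(y0,y1,10): cv2.putText(c,str(y),(0,(y-y0)*k+4),0,.35,(0,255,255),1);cv2.line(c,(24,(y-y0)*k),(30,(y-y0)*k),(0,255,255),1)
    cv2.imwrite(f,c)
crop(t['im'],130,180,230,250,8,"pics/t_stand.png")
crop(t['im'],262,150,352,215,8,"pics/t_test.png")
crop(s['im'],190,190,290,265,8,"pics/s_stand.png")
crop(s['im'],245,155,345,220,8,"pics/s_test.png")
def w(n,d,u,v):
    from station import optics
    p=optics.camera_params(n);z=d[v,u];c=np.linalg.inv(p['mtx'])@[u,v,1]*z
    return np.round(p['R'].T@(c-p['t']),1)
for u,v in((150,202),(149,203),(151,203),(195,221),(180,218),(310,168),(317,175),(311,184),(288,168)): print(u,v,w('top',t['d'],u,v))
E
```

```text
150 202 [492.4 199.1 117.2]
149 203 [490.7 201.  116.7]
151 203 [490.4 197.1 117.9]
195 221 [459.3 117.5  98.1]
180 218 [473.2 152.2  38.9]
310 168 [ 566.9 -106.1   75. ]
317 175 [ 552.  -118.9   78.3]
311 184 [ 539.3 -110.9   52.4]
288 168 [562.7 -60.4  92.3]
```

View pics/t_stand.png

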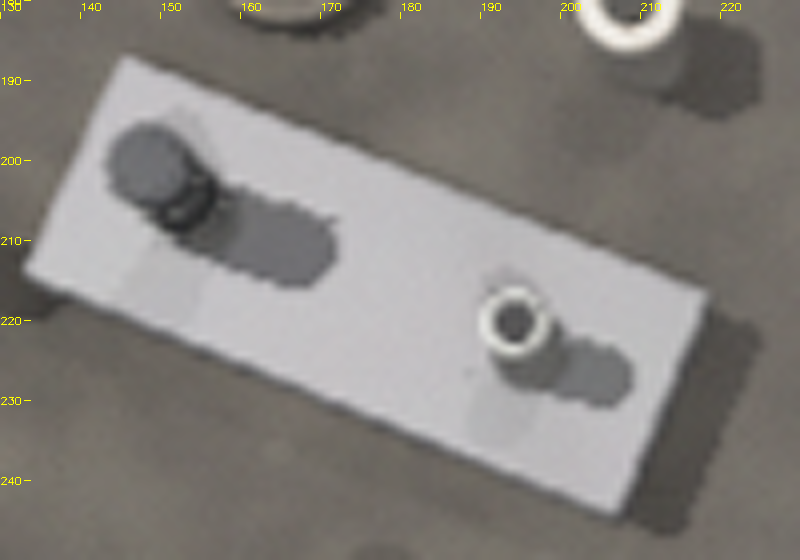

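View pics/t_test.png

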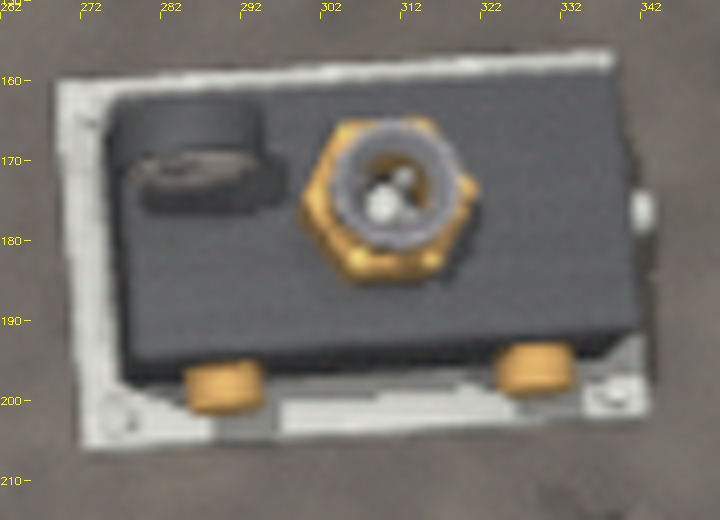

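View pics/s_stand.png

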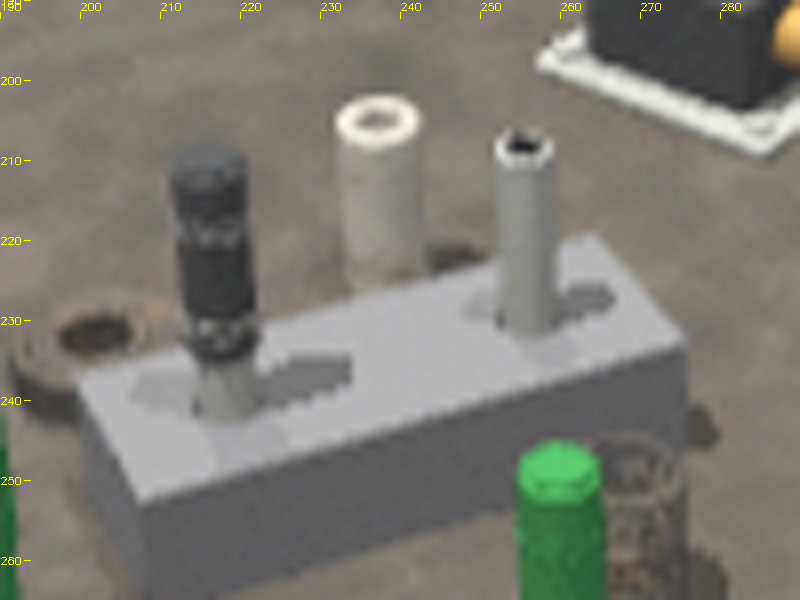

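View pics/s_test.png

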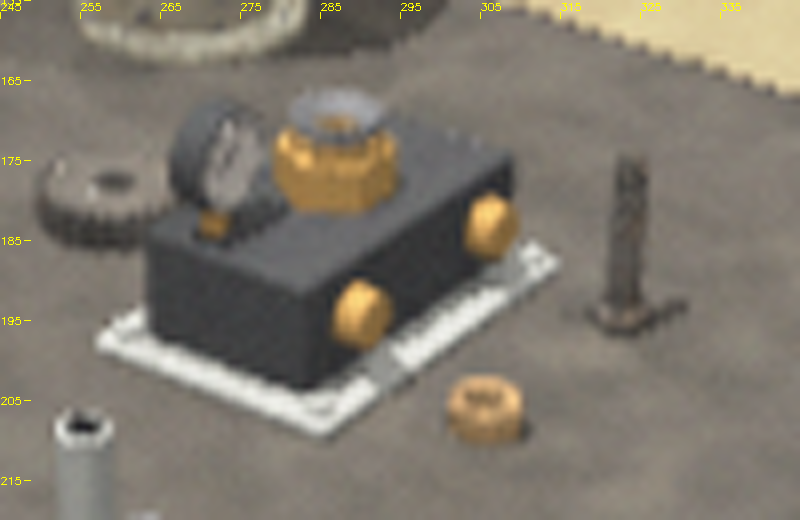

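```bash
cat > h.py <<'E'
from station import ctrl, optics, job
import cv2, numpy as np
from scipy.spatial.transform import Rotation as Rn
P={n:optics.camera_params(n) for n in("scene","top")}
def tri(a,b): # a top px, b scene px
    M=[P[n]['mtx']@np.c_[P[n]['R'],P[n]['t']] for n in("top","scene")]
    X=cv2.triangulatePoints(M[0],M[1],np.float64(a).reshape(2,1),np.float64(b).reshape(2,1)).ravel();X=X[:3]/X[3]
    return X,[np.round(proj(n,X)-np.array(p),2) for n,p in(("top",a),("scene",b))]
def proj(n,X):
    c=P[n]['mtx']@(P[n]['R']@np.asarray(X,float)+P[n]['t']);return c[:2]/c[2]
def atz(n,px,z):
    p=P[n];r=p['R'].T@np.linalg.inv(p['mtx'])@[*px,1];o=-p['R'].T@p['t'];return o+r*(z-o[2])/r[2]
def crop(im,x0,y0,x1,y1,k,f):
    c=cv2.resize(im[y0:y1,x0:x1,::-1],None,fx=k,fy=k,interpolation=cv2.INTER_CUBIC)
    for x in range(x0,x1,10): cv2.putText(c,str(x),((x-x0)*k,10),0,.35,(0,255,255),1);cv2.line(c,((x-x0)*k,12),((x-x0)*k,18),(0,255,255),1)
    for y in range(y0,y1,10): cv2.putText(c,str(y),(0,(y-y0)*k+4),0,.35,(0,255,255),1);cv2.line(c,(24,(y-y0)*k),(30,(y-y0)*k),(0,255,255),1)
    cv2.imwrite(f,c)
QA=Rn.from_matrix(np.array([[1,0,0],[0,0,-1],[0,1,0]]).T).as_quat()
QB=Rn.from_matrix(np.array([[-1,0,0],[0,0,-1],[0,-1,0]]).T).as_quat()
E
python3 - <<'E'
from h import *
np.set_printoptions(precision=1,suppress=True)
print("plug top",tri((148.4,200.4),(215.6,210.2)), atz('top',(148.4,200.4),119),atz('scene',(215.6,210.2),119))
print("collar",tri((311.4,172.4),(286.7,169.1)), atz('top',(311.4,172.4),80),atz('scene',(286.7,169.1),80))
# spigot entry into stand top: scene crop (228,412)/8
print("stand entry scene",atz('scene',(190+228/8-.44,190+412/8-.44),40))
# stand corners in top
c=[(125,55),(707,293),(615,515),(22,270)]
C=[atz('top',(130+x/8-.44,180+y/8-.44),40) for x,y in c];print(np.array(C)); m=np.mean(C,0);d=(C[0]+C[3]-C[1]-C[2]);d/=np.linalg.norm(d);print("hole",m+45*d,m-45*d,d)
t=np.load("top0.npz")
for u,v in((107,203),(137,278)):
  p=P['top'];z=t['d'][v,u];print("green",p['R'].T@(np.linalg.inv(p['mtx'])@[u,v,1]*z-p['t']))
print(Rn.from_quat(ctrl.get_orientation()).as_matrix(),ctrl.get_finger_gap())
for q in(QA,QB):print(ctrl.ik([487,199,150],q),ctrl.ik([560,-107,220],q))
E
```

```text
plug top (array([496.1, 202.7, 116. ]), [array([-0.2, -0.2]), array([0.5, 0.1])]) [495.1 201.8 119. ] [493.2 206.1 119. ]
collar (array([ 557.9, -108.1,   76.6]), [array([-0.1, -0.2]), array([0.2, 0. ])]) [ 556.8 -107.7   80. ] [ 554.2 -102.3   80. ]
stand entry scene [493.8 207.1  40. ]
[[537.5 223.1  40. ]
 [476.4  76.4  40. ]
 [421.   99.   40. ]
 [482.8 247.1  40. ]]
hole [496.7 202.9  40. ] [462.1 119.8  40. ] [0.4 0.9 0. ]
green [492.9 280.9 104.8]
green [354.6 221.8 100.6]
[[ 0.4 -0.  -0.9]
 [ 0.9 -0.   0.4]
 [-0.  -1.  -0. ]] 85.51319263878928
[-0.5  0.7  0.   1.9 -0.   0.5 -0.5] [ 0.1  0.6  0.   1.8 -0.   0.8  0.1]
[-0.   0.8 -0.7  1.9  0.8  0.7  1.9] [ 0.6  0.7 -0.8  1.7  0.7  1.   2.6]
```

```bash
python3 - <<'E'
from h import *
np.set_printoptions(precision=2,suppress=True)
ctrl.goto([495.3,203.3,170],QA); print(ctrl.get_t(),ctrl.get_ee_pos(),ctrl.get_force())
ctrl.movel([495.3,203.3,63.5],vel=100); print(ctrl.get_t(),ctrl.get_ee_pos(),ctrl.get_force())
ctrl.move_gripper(12); print(ctrl.get_t(),ctrl.get_ee_pos(),ctrl.get_force(),ctrl.get_finger_gap())
for n in P:
    im,d=optics.capture(n);np.savez(n+"1.npz",im=im,d=d)
    crop(im,*((110,160,230,250,6) if n=='top' else (170,160,290,270,5)),f"pics/{n}1.png")
E
```

```text
1.775 [494.97 205.3  170.1 ] [ 0.05 -0.1   0.51]
2.9917 [495.73 203.48  64.03] [ 0.32  0.28 -0.62]
3.6167 [495.74 203.36  63.66] [ 0.16 -0.94  1.2 ] 18.774582921731916
```

View pics/scene1.png

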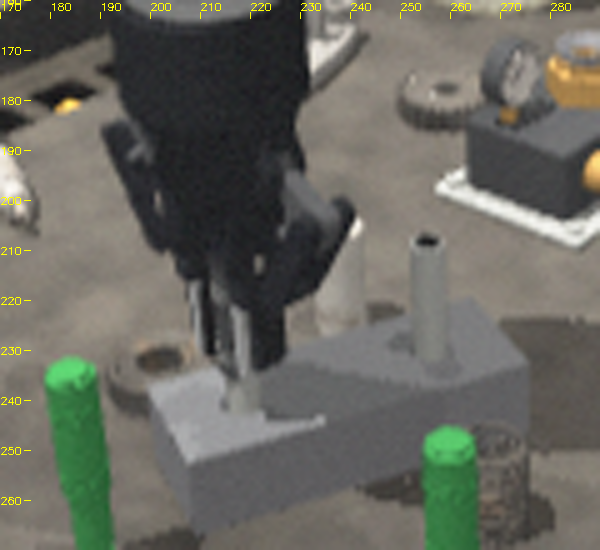

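View pics/top1.png

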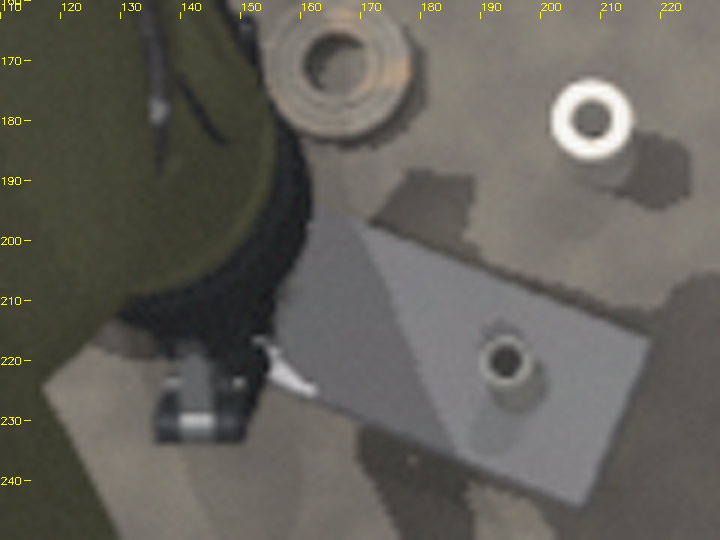

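```bash
python3 - <<'E'
from h import *
np.set_printoptions(precision=2,suppress=True)
ctrl.movel([495.7,203.4,175],vel=120); print(ctrl.get_t(),ctrl.get_ee_pos(),ctrl.get_force(),ctrl.get_finger_gap())
ctrl.movel([557.2,-106.3,175],vel=160); print(ctrl.get_t(),ctrl.get_ee_pos(),ctrl.get_force())
ctrl.movel([557.2,-106.3,139],vel=60); ctrl.dwell(.2);print(ctrl.get_t(),ctrl.get_ee_pos(),ctrl.get_force(),ctrl.get_finger_gap())
for n in P:
    im,d=optics.capture(n);np.savez(n+"2.npz",im=im,d=d)
    crop(im,*((262,130,352,215,7) if n=='top' else (240,130,330,205,8)),f"pics/{n}2.png")
E
```

```text
4.8 [494.91 203.13 174.29] [-0.49  0.08 -0.25] 18.845100579462468
6.925 [ 557.19 -105.24  174.99] [-0.19  1.01 -2.32]
7.875 [ 557.52 -106.37  139.4 ] [ 0.    0.34 -0.48] 18.51258870783058
```

View pics/scene2.png

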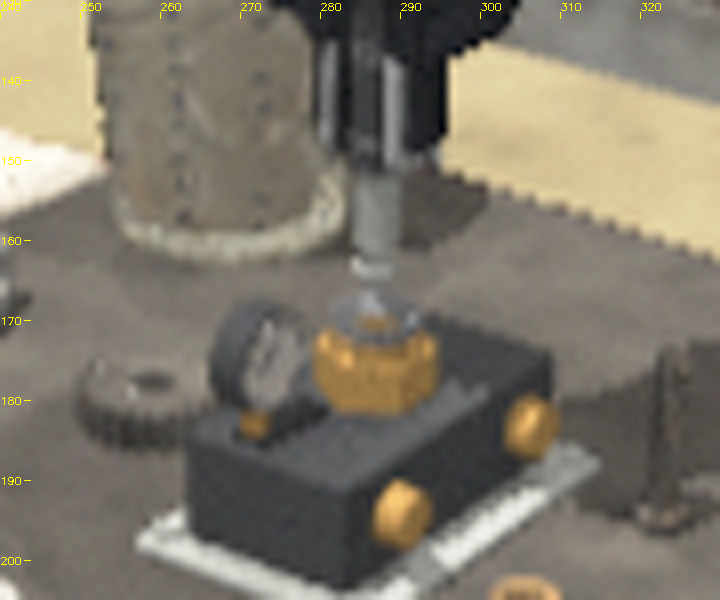

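View pics/top2.png

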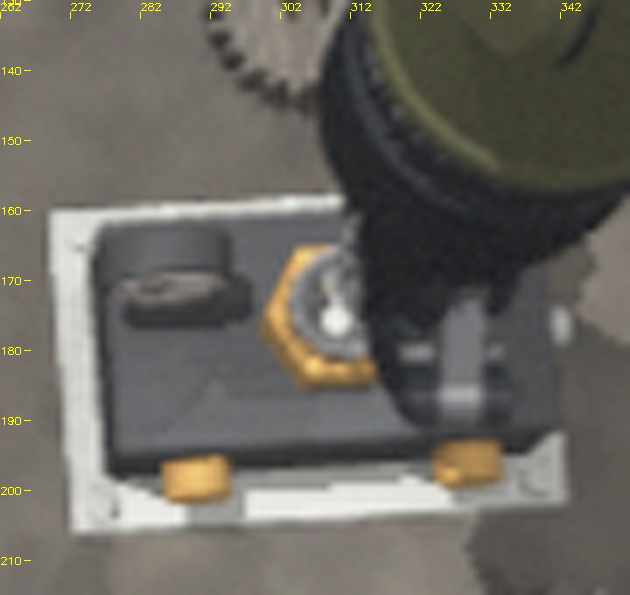

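```bash
python3 - <<'E'
from h import *
np.set_printoptions(precision=2,suppress=True)
for z in(60,80,92,110,130):print(z,proj('scene',[557,-107,z]),proj('top',[557,-107,z]))
t=np.load("scene2.npz")['im'];crop(t,272,140,302,182,14,"pics/s2b.png")
t=np.load("top2.npz")['im'];crop(t,298,156,325,190,16,"pics/t2b.png")
E
```

```text
60 [286.85 174.69] [309.41 174.59]
80 [286.97 168.24] [311.03 172.3 ]
92 [287.05 164.31] [312.04 170.88]
110 [287.16 158.32] [313.6  168.68]
130 [287.29 151.54] [315.4  166.14]
```

View pics/s2b.png

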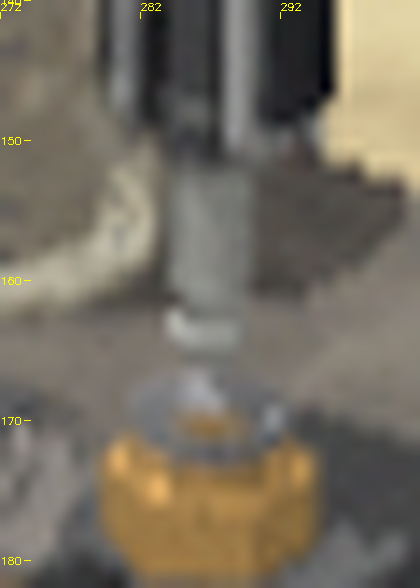

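View pics/t2b.png

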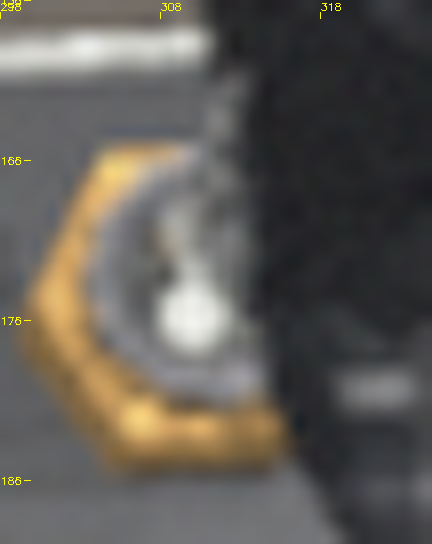

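```bash
python3 - <<'E'
from h import *
np.set_printoptions(precision=2,suppress=True)
def F(n=5):
    a=[]
    for _ in range(n): a.append(ctrl.get_force()); ctrl.dwell(.02)
    return np.mean(a,0),np.std(a,0)
F0,s=F(10);print("F0",F0,s,ctrl.get_torque())
z=139.4
for i in range(12):
    z-=1.5
    ctrl.movel([557.2,-106.3,z],vel=30)
    f,s=F(3);print(round(ctrl.get_t(),2),ctrl.get_ee_pos(),f-F0,ctrl.get_torque())
    if f[2]-F0[2]>4 or np.hypot(*(f-F0)[:2])>4: break
E
```

```text
F0 [-0.34  0.   -1.61] [0.36 0.58 0.62] [ 0.04  0.05 -0.02]
8.44 [ 557.14 -106.27  137.81] [ 0.16 -0.19 -0.19] [-0.06 -0.01  0.01]
8.74 [ 557.14 -106.27  136.32] [ 0.04  0.25 -0.09] [-0.09 -0.02 -0.01]
9.04 [ 557.17 -106.32  134.85] [ 0.11 -0.07  0.11] [-0.04 -0.03  0.03]
9.34 [ 557.16 -106.31  133.34] [-0.34 -0.36  0.15] [-0.    0.    0.01]
9.64 [ 557.18 -106.3   131.85] [0.44 0.32 0.69] [ 0.02  0.02 -0.02]
9.94 [ 557.14 -106.29  130.34] [0.41 0.37 0.19] [ 0.03 -0.02  0.01]
10.24 [ 557.17 -106.3   128.84] [ 0.57 -0.42  0.15] [-0.    0.03 -0.02]
10.54 [ 557.16 -106.29  127.34] [0.6  0.23 0.13] [0.08 0.05 0.05]
10.84 [ 557.16 -106.32  125.85] [ 0.22 -0.49  0.28] [ 0.06 -0.02  0.  ]
11.14 [ 557.19 -106.28  124.35] [ 0.6  -0.27  0.42] [-0.01  0.04 -0.02]
11.44 [ 557.17 -106.28  122.84] [ 0.24 -0.21  0.4 ] [-0.04 -0.03  0.05]
11.74 [ 557.15 -106.32  121.33] [ 0.34 -0.14  0.25] [-0.    0.03  0.03]
```

```bash
cat > push.py <<'E'
from h import *
np.set_printoptions(precision=2,suppress=True)
F0=np.array([-.2,0,-1.5])
def F(n=3):
    a=[]
    for _ in range(n): a.append(ctrl.get_force()); ctrl.dwell(.02)
    return np.mean(a,0)-F0
p=np.array([557.2,-106.3,121.35]);pk=0;pz=0;mn=99
for i in range(64):
    step=1.0 if pk<2 else .5
    p[2]-=step
    ctrl.movel(p,vel=20)
    f=F();e=ctrl.get_ee_pos();print(round(ctrl.get_t(),2),p,e,f,round(ctrl.get_finger_gap(),1))
    if f[2]>pk: pk=f[2];pz=p[2];mn=99
    else: mn=min(mn,f[2])
    if f[2]>16: print("high");break
    if np.hypot(*f[:2])>5: print("lateral");break
    if pk>7 and mn<6.5 and f[2]>mn+2 : print("seal");break
    if pk>7 and mn<6.5 and pz-p[2]>=4.5: print("past");break
    if np.hypot(*f[:2])>1.2: p[:2]+=np.clip(.1*f[:2],-.3,.3)
    if p[2]<91.5: print("deep");break
E
python3 push.py
```

```text
12.04 [ 557.2  -106.3   120.35] [ 557.19 -106.28  120.31] [ 0.04 -0.36 -0.15] 18.5
12.34 [ 557.2  -106.3   119.35] [ 557.19 -106.29  119.33] [-0.09 -0.29  0.55] 18.6
12.64 [ 557.2  -106.3   118.35] [ 557.19 -106.29  118.32] [0.28 0.09 0.07] 18.5
12.94 [ 557.2  -106.3   117.35] [ 557.18 -106.3   117.32] [-0.09 -0.61  0.55] 18.9
13.24 [ 557.2  -106.3   116.35] [ 557.2  -106.29  116.3 ] [ 0.34  0.11 -0.19] 18.2
13.54 [ 557.2  -106.3   115.35] [ 557.19 -106.33  115.33] [ 0.49 -0.69  0.61] 18.3
13.84 [ 557.2  -106.3   114.35] [ 557.17 -106.31  114.31] [-0.24 -0.58  0.17] 18.6
14.14 [ 557.2  -106.3   113.35] [ 557.16 -106.32  113.3 ] [ 0.12 -0.25  0.44] 18.8
14.44 [ 557.2  -106.3   112.35] [ 557.17 -106.32  112.32] [ 0.18 -0.57  0.15] 18.6
14.74 [ 557.2  -106.3   111.35] [ 557.18 -106.32  111.32] [ 0.41 -0.18  0.35] 19.0
15.04 [ 557.2  -106.3   110.35] [ 557.19 -106.29  110.32] [ 0.05 -0.13  0.22] 18.4
15.34 [ 557.2  -106.3   109.35] [ 557.16 -106.32  109.32] [-0.26  0.11 -0.1 ] 18.6
15.64 [ 557.2  -106.3   108.35] [ 557.3  -106.31  108.37] [ 0.64 -0.06  0.47] 18.7
15.94 [ 557.2  -106.3   
[... 682 characters left out ...]
106.64  103.62] [-0.86 -1.07 10.56] 18.8
18.64 [ 557.34 -106.88  102.35] [ 557.78 -106.67  103.18] [-0.36 -0.62 10.67] 18.1
18.94 [ 557.34 -106.88  101.85] [ 557.82 -106.63  102.77] [-1.   -0.91 11.69] 18.5
19.24 [ 557.24 -106.97  101.35] [ 557.83 -106.71  102.37] [-0.78 -0.08 12.26] 18.8
19.54 [ 557.24 -106.97  100.85] [ 557.76 -106.67  100.99] [ 1.28 -0.79  4.74] 18.4
19.84 [ 557.36 -107.05  100.35] [ 557.73 -106.77  100.31] [1.6  0.55 4.51] 18.6
20.14 [ 557.52 -107.     99.85] [ 557.69 -106.82   99.8 ] [ 1.25 -0.11  4.82] 19.0
20.44 [ 557.65 -107.01   99.35] [ 557.27 -106.98   98.98] [1.32 0.11 1.81] 18.3
20.74 [ 557.78 -107.     98.85] [ 557.39 -107.02   98.82] [0.95 0.25 4.  ] 19.0
seal
```

```bash
cat > pull.py <<'E'
from h import *
np.set_printoptions(precision=2,suppress=True)
F0=np.array([-.2,0,-1.5])
def F(n=3):
    a=[]
    for _ in range(n): a.append(ctrl.get_force()); ctrl.dwell(.02)
    return np.mean(a,0)-F0
p=np.array([557.6,-106.95,98.85])
for i in range(30):
    p[2]+=.5
    ctrl.movel(p,vel=20)
    f=F();e=ctrl.get_ee_pos();print(round(ctrl.get_t(),2),p[2],e,f,round(ctrl.get_finger_gap(),1))
    if f[2]<-9.3: print("pulled");break
    if p[2]>109: print('no hold?');break
for n in P:
    im,d=optics.capture(n);np.savez(n+"3.npz",im=im,d=d)
im=np.load("scene3.npz")['im'];crop(im,262,140,312,185,14,"pics/scene3.png")
E
python3 pull.py
```

```text
21.04 99.35 [ 557.34 -106.96   99.08] [ 1.12 -0.11 -0.84] 19.0
21.34 99.85 [ 557.32 -106.97   99.49] [ 1.64 -0.1  -3.37] 18.6
21.64 100.35 [ 557.33 -106.93  100.19] [ 1.97 -0.17 -4.78] 18.7
21.94 100.85 [ 557.33 -106.95  100.73] [ 1.22 -0.61 -5.49] 18.7
22.24 101.35 [ 557.35 -106.95  101.24] [ 1.14 -0.42 -6.07] 18.7
22.54 101.85 [ 557.34 -106.92  101.72] [ 1.13 -0.72 -7.75] 18.7
22.84 102.35 [ 557.36 -106.95  102.23] [ 1.12 -0.63 -7.89] 18.7
23.14 102.85 [ 557.37 -106.95  102.74] [ 0.11 -0.53 -8.52] 18.8
23.44 103.35 [ 557.41 -106.93  103.27] [ 0.75 -0.24 -9.55] 19.0
pulled
```

View pics/scene3.png

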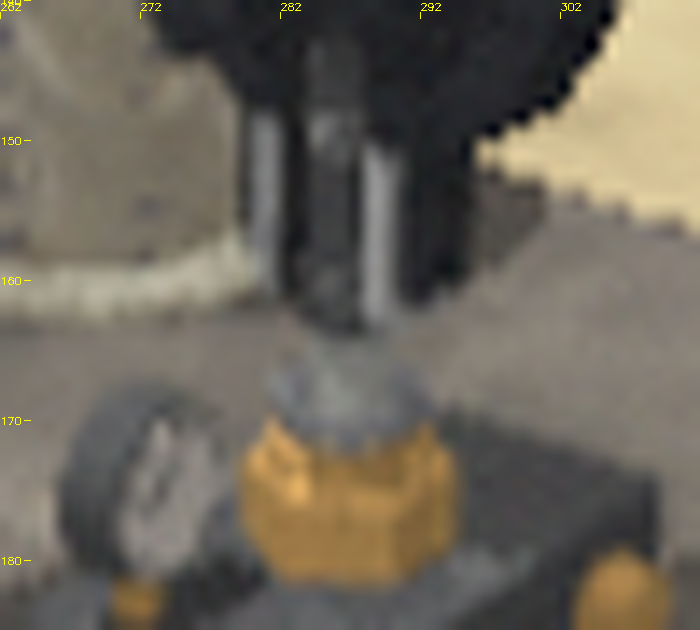

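```bash
python3 - <<'E'
from h import *
np.set_printoptions(precision=2,suppress=True)
ctrl.movel([557.5,-106.95,99.3],vel=20);ctrl.dwell(.1);print(ctrl.get_t(),ctrl.get_ee_pos(),ctrl.get_force())
ctrl.move_gripper(85);print(ctrl.get_t(),ctrl.get_finger_gap(),ctrl.get_force())
ctrl.movel([557.5,-106.95,230],vel=120)
ctrl.movel([480,0,260],vel=200);ctrl.dwell(.2)
print(ctrl.get_t(),ctrl.get_force())
for n in P:
    im,d=optics.capture(n);np.savez(n+"4.npz",im=im,d=d);cv2.imwrite(f"pics/{n}4full.png",im[:,:,::-1])
    crop(im,*((262,130,352,215,7) if n=='top' else (240,110,330,205,6)),f"pics/{n}4.png")
E
```

```text
23.9917 [ 557.43 -106.96   99.54] [-1.5  -0.89 -5.54]
24.65 85.03538119779651 [0.29 0.06 0.28]
26.9167 [ 0.49 -0.25 -0.26]
```

View pics/scene4.png

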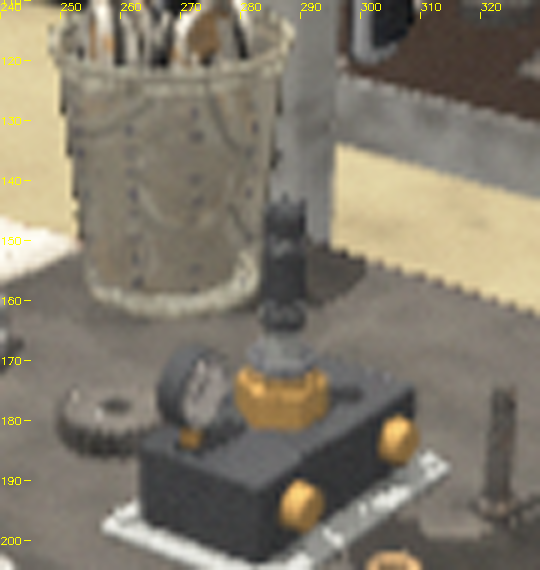

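View pics/top4full.png

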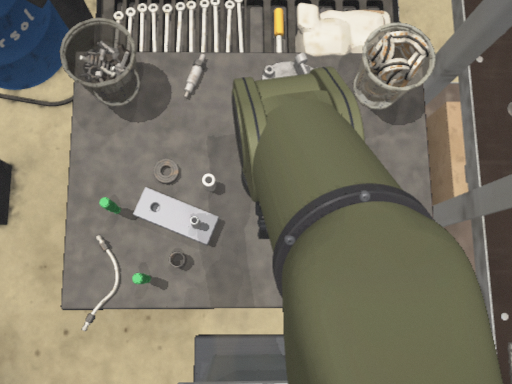

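```bash
python3 -c "
from h import *
for z in (151,154,160):print(z,proj('scene',[557,-107,z]))
print(job.hand_in())"
```

```text
151 [287.42903167 144.26093754]
154 [287.44907882 143.20839709]
160 [287.48936205 141.0933967 ]
the job is handed in; nothing more can be done
None
```

The test plug is locked in the leak tester's coupling and released, and the job is handed in at about 27 s of the 54 s allowed.

- **Push:** The wrist force peaked at about 12.3 N, then fell to 4.5–4.8 N. It dipped to 1.8 N at the click, about 3.4 mm past the peak, and I stopped 0.5 mm later at 4.0 N.
- **Pull:** Pulling to about 9.5 N beyond the plug's weight raised the plug about 4 mm at roughly 1.5 N per mm, which fits the collar being drawn up. The scene picture taken under load also showed the collar slightly higher.
- **Release:** I lowered the plug back before opening the gripper. About 4 N of pull was still on when I let go.

**Last checks:** The final scene picture shows the plug upright in the coupling, with its top near row 144. The calibration predicts rows 143–144 for a seated plug, so it had not sprung up. The wrist force was near zero, with the arm well clear. The tube, green parts, bearing, spring and piston pin stood where they were. The arm hid the tester side from the top camera, so the gear, nut and bolt were checked only in the scene picture.

**What disagreed:** The two cameras differed by 4–5 mm in y, and heights measured from them came out about 3 mm low. I aimed by the offset between plug and coupling, on which both agreed to about 1 mm, and the tip entered the bore without touching.

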